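# Find the stamped parts crate and send it to the dispatch lane

### The job

Two empty parts crates stand upright on the bench; one of them has a stamp on its underside. Tip both crates towards the robot, over their near bottom edges, until each stands by itself on its near long side with its underside facing away from the robot; then push the stamped one, still on its side, towards the robot until it stands wholly within the dispatch lane between the two tape lines, and leave the other standing where it is. Only tip and push with the fingers: do not lift a crate off the bench, and leave the can, the tape roll and the brush alone.

Things in the scene. Friction and masses are not known exactly. Their poses are not given: they have to be found in the camera images.
- crate_stamped: The crate with the stamp: blue lattice plastic crate, open on top, 180 long (y) x 120 deep (x) x 115 high (z) mm, walls and base 5 thick (no finger passes the lattice), about 0.36 kg, starting upright on the mat. Origin: centre of its underside; z points out of its mouth, -x towards the robot at the start (yaw within 0.18 rad). On its side it is 120 mm high and 115 deep.
- crate_plain: The crate without a stamp, otherwise the same: blue lattice plastic crate, open on top, 180 long (y) x 120 deep (x) x 115 high (z) mm, walls and base 5 thick (no finger passes the lattice), about 0.36 kg, starting upright on the mat. Origin: centre of its underside; z points out of its mouth, -x towards the robot at the start (yaw within 0.18 rad). 
- stamp (a point): centre of the stamp, a white ink ring of 80 mm with a diamond in it, in the middle of the stamped crate's underside (at its origin); hidden until the crate is tipped
- heel_stamped (a point): middle of the stamped crate's near bottom edge, 60 mm from its origin along -x: the edge it tips over, on the mat throughout. Friction with the mat is about 0.85: drawn towards the robot at the top of the near wall (say with the fingertips just inside the mouth) the crate tips and falls over by itself past about 1 rad; once on its side and pushed at mid height or lower it slides
- heel_plain (a point): the same point of the plain crate, which behaves alike
- heel_left (a point): left (+y) end of the stamped crate's near bottom edge
- heel_right (a point): right (-y) end of the stamped crate's near bottom edge
- rim_left (a point): left (+y) end of the stamped crate's near top rim edge, 115 mm above heel_left while upright; when the crate is on its side this corner rests on the mat, on the robot's side
- rim_right (a point): right (-y) end of the same rim edge
- lane: dispatch lane, fixed: two flat yellow tapes 25 mm wide along its y on a rubber mat (top at z = 0.003). Origin: middle of the lane on the mat; x away from the robot. Tapes' inner edges at x = +-80 mm, outer at +-105. Another stamped crate already waits there on its side (fixed), 430 to 610 mm left (+y) of the origin, its stamp in view on the side away from the robot
- cement_can: bystander: closed metal can, 72 mm diameter, 100 mm high, standing right of the crates; origin: centre of its underside
- tape_roll: bystander: roll of packing tape lying flat, 100 mm diameter, 48 mm high, beside or between the crates; origin: centre of its underside
- glue_brush: bystander: glue brush 200 mm long lying crosswise on the mat beyond the crates; origin: near the middle of its underside
Mind the look-alikes: they are no part of the job. Leave any grey look-alike of the crate_stamped alone.

How it is judged:
By the outcome, as a careful person would: the job done as asked, in the order asked, and still so for the second after the job is handed in, with the robot touching nothing.
It also fails if it takes over 67 s, if anything falls off the work surface, if the arm or the gripper's body presses on something with over 40 N, if the wrist force passes 120 N, or if a joint passes its speed limit or range.

### The arm

A 6-joint arm with a two-finger parallel gripper is mounted at the origin on the work surface. World frame = base frame: x ahead of the robot, y to its left, z up, the work surface at z = 0. Lengths are in m, angles in rad, forces in N, time in s.
With the tool pointing down it reaches from about 0.375 to 0.925 m from the base axis. Payload 5.7 kg.
Tool frame: the origin (TCP) lies on the centre line of the jaws, within the pads' length; the fingertips stand 22 mm ahead of it and the grasp point (between the pads) lies 3 mm ahead of it; z points along the fingers, x is the direction in which the jaws open and shut, and the axes are right-handed (so a half turn about z gives the same grasp; the last joint's range is limited). The gripper opens to 85 mm and grips with 20 to 120 N. Pads are 22 mm wide; open, the fingers measure 114 mm over their backs; the gripper's body (76 mm by 85 mm) begins 54 mm behind the grasp point. The pads swing forward as they close: fully open they stand 13 mm farther back than shut.
Start: joints at [-1.308, 0.359, 1.51, -0, 1.272, -0.115], TCP at [0.221, -0.558, 0.253] pointing down, gripper open.
Joint ranges: [-2.97, 2.97], [-1.01, 2.36], [0.21, 2.38], [-0.96, 4.11], [0.2, 2.71], [-2.98, 2.98]. Speed limits (rad/s): [2.39, 2.39, 3.14, 3.14, 3.14, 3.14].

### API

Orientations are given as a unit quaternion [x, y, z, w].
In Python, from workcell import bot gives the robot as it stands. The module is installed in compiled form; this text tells all that it offers. Calls block until the motion is done:
- bot.move_ptp(position, orientation): joint-space move of the TCP to a pose.
- bot.move_linear(position, frame=None, speed=0.15, guard=None): straight line of the TCP; frame=None keeps the orientation; speed is the mean speed in m/s. With guard (N) it stops when the force on the tool has changed by that much, and returns True; else False.
- bot.goto_joints(angles): joint-space move.
- bot.move_gripper(opening, grip_force=None): finger opening in m; grip_force is the grip in N (None keeps the last); returns when the fingers have stopped.
- bot.pause(seconds).
- bot.ik(position, orientation): joint angles nearest the present ones, or None.
- bot.state(): the state.
- bot.snapshot(name): name is "scene" or "top"; returns a dict with "img" (480x640x3 uint8, red, green, blue), "range_z" (480x640 float32, m along the optical axis (not along the pixel's ray), 0 where there is no reading), "intrinsics" (3x3 intrinsics, pixels), "T" (4x4, takes a point from camera to world coordinates). Camera axes: x right, y down, z forward; pixel columns grow to the right and rows downward; lengths in m; the calibration is good to about 2 mm. A picture is of the moment at which its call begins.
A pose or a line that the arm cannot do raises bot.PlanningError and nothing moves.
- bot.hand_in(): hands the job in, once; it reports no verdict.
The state is a dict: "clock": time; "joints": joint angles; "joint_velocities": joint speeds; "effort": joint torques, N m; "position": TCP position; "tool_rot": TCP orientation; "ft_force": force on the tool from outside, world axes, zero at the start; "ft_torque": the same for the moment, N m; "width": finger opening in m.
Only numpy, scipy, OpenCV 4.12 (cv2) and the standard library are available. Lean on these libraries where they do the work, as an engineer would, in place of code of your own. Each camera call takes 0.05 s, during which the arm holds its last target. There are 200 camera calls.

## Working session

There is one attempt and no reset: what is moved stays moved. The work goes in short steps, each a Python script; the robot and the scene stay as the last script left them, time stands still between calls to the robot, and variables do not carry over. Pictures are saved under pics/ and viewed, about 8 in all and at most 12, crops included, and the job is handed in when it is done.

```bash
mkdir -p pics
cat > h.py <<'E'
import numpy as np, cv2
from workcell import bot
def snap(n,save=None):
    s=bot.snapshot(n)
    if save: cv2.imwrite('pics/'+save,cv2.cvtColor(s['img'],cv2.COLOR_RGB2BGR))
    return s
def cloud(s):
    z=s['range_z']; K=np.array(s['intrinsics']); T=np.array(s['T'])
    v,u=np.mgrid[:z.shape[0],:z.shape[1]]
    P=np.stack([(u-K[0,2])/K[0,0]*z,(v-K[1,2])/K[1,1]*z,z],-1)
    W=P@T[:3,:3].T+T[:3,3]; W[z==0]=np.nan
    return W
E
python3 - <<'E'
from h import *
a=snap('scene','s1.png');b=snap('top','t1.png')
for s in(a,b): print(np.round(s['T'],3),s['intrinsics'][0])
st=bot.state();print(st['clock'],st['tool_rot'],st['width'])
E
```

```text
[[ 0.387  0.77  -0.508  1.261]
 [ 0.922 -0.331  0.2   -0.226]
 [-0.014 -0.546 -0.838  1.168]
 [ 0.     0.     0.     1.   ]] [545.95589632   0.         328.33565242]
[[-0.012 -0.99   0.138  0.366]
 [-1.     0.012  0.002  0.015]
 [-0.004 -0.138 -0.99   1.615]
 [ 0.     0.     0.     1.   ]] [562.37482686   0.         327.35963031]
0.1 [ 8.27302609e-01 -5.61755870e-01 -6.46176743e-04 -5.63622405e-04] 0.08541777928813321
```

View pics/s1.png

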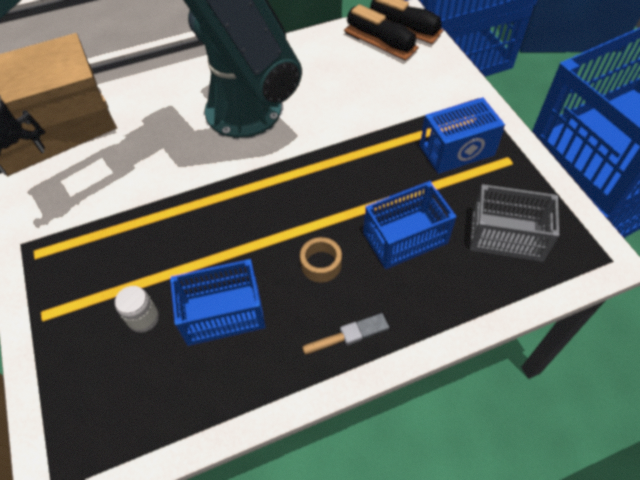

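View pics/t1.png

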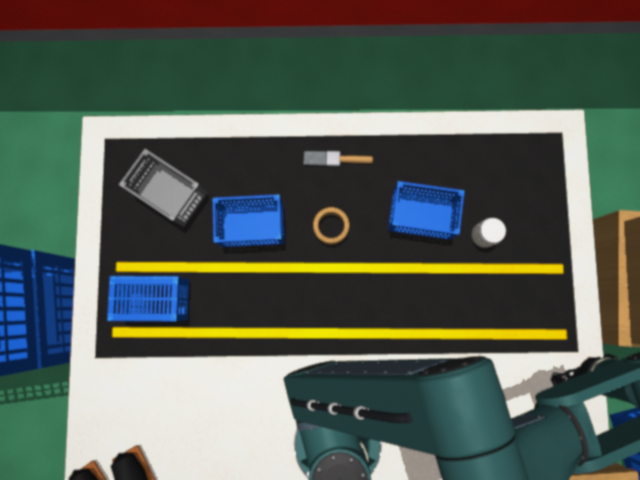

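Candidates (top view): blue crates at (248,220) and (427,211) are the two to tip. They look the same until the underside shows. Look-alikes to leave alone are the fixed crate in the lane (148,298), the grey crate (163,187) and the blue crates off the bench at the left. Bystanders are the can (489,232), the roll (331,225) and the brush (338,158).

```bash
cat >> h.py <<'E'
def blue(s):
    h=cv2.cvtColor(s['img'],cv2.COLOR_RGB2HSV); return cv2.inRange(h,(100,110,60),(125,255,255))>0
def rect(P):
    (c,wh,a)=cv2.minAreaRect((P*1000).astype(np.float32)); return np.round(cv2.boxPoints((c,wh,a))).astype(int).tolist(),np.round(wh)
E
python3 - <<'E'
from h import *
for n in('top','scene'):
    s=snap(n);W=cloud(s);m=blue(s)
    for nm,lo,hi in(('L',.06,.36),('R',-.36,-.06)):
        k=m&(W[...,2]>.106)&(W[...,2]<.13)&(W[...,0]>.5)&(W[...,0]<.95)&(W[...,1]>lo)&(W[...,1]<hi)
        P=W[k]; 
        print(n,nm,len(P),np.round(np.median(P[:,2]),4),*rect(P[:,:2]))
    h=cv2.cvtColor(s['img'],cv2.COLOR_RGB2HSV); y=(cv2.inRange(h,(20,140,140),(35,255,255))>0)&(W[...,2]<.03)&(W[...,0]>.3)&(W[...,0]<.85)&(abs(W[...,1])<.6)
    c,l=cv2.connectedComponents(y.astype(np.uint8))
    for i in range(1,c):
        if (l==i).sum()>300: print('tape',(l==i).sum(),*rect(W[l==i][:,:2]))
    o=(W[...,2]>.02)&(W[...,2]<.13)&~m&(W[...,0]>.5)&(W[...,0]<1.05)&(abs(W[...,1])<.5)
    c,l=cv2.connectedComponents(o.astype(np.uint8))
    for i in range(1,c):
        if (l==i).sum()>80: P=W[l==i];print('obj',(l==i).sum(),P.min(0).round(3),P.max(0).round(3))
E
python3 - <<'E'
import cv2
a=cv2.imread('pics/t1.png')[130:280,190:530];cv2.imwrite('pics/c1.png',cv2.resize(a,None,fx=2.3,fy=2.3,interpolation=cv2.INTER_CUBIC))
E
```

```text
top L 580 0.1168 [[549, 325], [556, 144], [679, 149], [671, 330]] [122. 181.]
top R 595 0.1169 [[563, -334], [683, -353], [711, -174], [590, -156]] [180. 122.]
tape 4132 [[462, -599], [491, -600], [511, 600], [482, 600]] [1199.   29.]
tape 2344 [[289, -599], [311, -600], [325, 600], [302, 600]] [1200.   23.]
obj 331 [ 0.781 -0.061  0.02 ] [0.823 0.084 0.033]
obj 720 [0.61  0.368 0.02 ] [0.795 0.5   0.127]
obj 491 [ 0.552 -0.04   0.02 ] [0.653 0.057 0.061]
obj 714 [ 0.538 -0.464  0.02 ] [ 0.61  -0.394  0.112]
scene L 912 0.1158 [[550, 328], [557, 145], [682, 149], [675, 332]] [125. 183.]
scene R 1065 0.1162 [[563, -332], [685, -351], [714, -173], [591, -154]] [181. 124.]
tape 1752 [[300, -600], [331, -600], [331, 451], [300, 451]] [1051.   31.]
tape 604 [[479, 389], [515, 388], [519, 599], [482, 600]] [212.  37.]
tape 2813 [[460, -599], [495, -600], [509, 188], [474, 188]] [788.  35.]
obj 2103 [0.611 0.37  0.02 ] [0.801 0.5   0.124]
obj 109 [0.554 0.223 0.075] [0.563 0.296 0.107]
obj 921 [ 0.555 -0.04   0.02 ] [0.658 0.06  0.057]
obj 1311 [ 0.542 -0.464  0.02 ] [ 0.615 -0.392  0.109]
obj 718 [ 0.787 -0.112  0.02 ] [0.829 0.086 0.029]
```

View pics/c1.png

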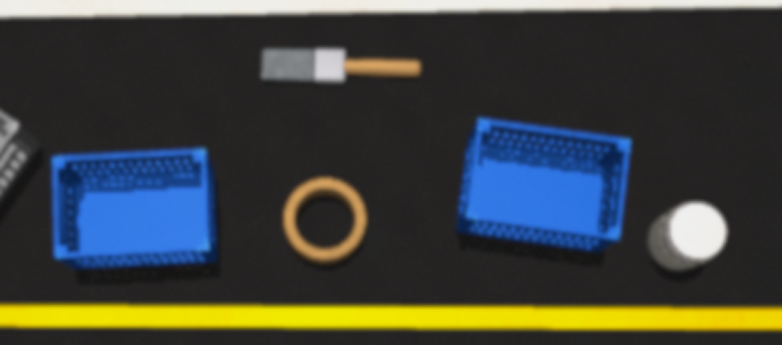

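Crop: two plain blue upright crates, left at (133,208) and right at (545,180), with the roll between them. Next I'll dry-run the tipping poses with IK.

```bash
cat >> h.py <<'E'
from scipy.spatial.transform import Rotation as Rn
TIP=.022
def pose(tip,yaw,t,sgn=1):
    """tool tilted by t: fingers lean away from robot (t>0), jaws along crate y"""
    z=np.array([np.cos(yaw)*np.sin(t),np.sin(yaw)*np.sin(t),-np.cos(t)])
    x=sgn*np.array([-np.sin(yaw),np.cos(yaw),0]); R=np.c_[x,np.cross(z,x),z]
    return np.array(tip)-TIP*z, Rn.from_matrix(R).as_quat()
C={'L':dict(h=np.array([.5525,.2345,.003]),yaw=.040),'R':dict(h=np.array([.5765,-.244,.003]),yaw=-.152)}
def loc(c,lx,lz): 
    return c['h']+np.array([np.cos(c['yaw'])*lx,np.sin(c['yaw'])*lx,lz])
def plan(c,sgn):
    out=[('ptp',)+pose(loc(c,.045,.20),c['yaw'],.35,sgn),('lin',)+pose(loc(c,.045,.09),c['yaw'],.35,sgn)]
    for th in np.linspace(0,1.12,7):
        a,b=.016,.09+.013*th
        out.append(('lin',)+pose(loc(c,a*np.cos(th)-b*np.sin(th),a*np.sin(th)+b*np.cos(th)),c['yaw'],.35+.5*th,sgn))
    p,q=out[-1][1:]; d=np.array([np.cos(c['yaw']),np.sin(c['yaw']),0])
    out.append(('lin',p-.06*d,q)); out.append(('lin',p-.06*d+[0,0,.13],q))
    return out
E
python3 - <<'E'
from h import *
for n in 'LR':
  for s in(1,-1):
    print(n,s)
    for o in plan(C[n],s):
        j=bot.ik(o[1],o[2]); print(o[1].round(3),None if j is None else np.round(j,2))
E
```

```text
L 1
[0.59  0.236 0.224] [ 0.33  0.3   1.74 -0.14  0.77 -1.2 ]
[0.59  0.236 0.114] [ 0.33  0.46  1.84 -0.2   0.52 -1.13]
[0.561 0.235 0.114] [ 0.34  0.43  1.9  -0.22  0.49 -1.09]
[0.542 0.234 0.117] [ 0.37  0.4   2.   -0.43  0.35 -0.86]
[0.522 0.233 0.116] [ 0.41  0.39  2.1  -0.94  0.23 -0.32]
[0.501 0.232 0.112] None
[0.482 0.232 0.104] [0.52 0.47 2.3  3.97 0.43 1.16]
[0.464 0.231 0.092] None
[0.448 0.23  0.076] None
[0.388 0.228 0.076] None
[0.388 0.228 0.206] None
L -1
[0.59  0.236 0.224] [ 0.33  0.3   1.74 -0.14  0.77  1.94]
[0.59  0.236 0.114] [ 0.33  0.46  1.84 -0.2   0.52  2.01]
[0.561 0.235 0.114] [ 0.34  0.43  1.9  -0.22  0.49  2.05]
[0.542 0.234 0.117] [ 0.37  0.4   2.   -0.43  0.35  2.28]
[0.522 0.233 0.116] [ 0.41  0.39  2.1  -0.94  0.23  2.82]
[0.501 0.232 0.112] None
[0.482 0.232 0.104] [ 0.52  0.47  2.3   3.97  0.43 -1.98]
[0.464 0.231 0.092] None
[0.448 0.23  0.076] None
[0.388 0.228 0.076] None
[0.388 0.228 0.206] None
R 1
[ 0.614 -0.25   0.224] [-0.56  0.33  1.69  0.19  0.8  -2.09]
[ 0.614 -0.25   0.114] [-0.56  0.48  1.79  0.26  0.56 -2.18]
[ 0.585 -0.245  0.114] [-
[... 235 characters left out ...]
0.104] [-0.82  0.47  2.29  2.03  0.48  2.09]
[ 0.489 -0.231  0.092] None
[ 0.473 -0.228  0.076] None
[ 0.414 -0.219  0.076] None
[ 0.414 -0.219  0.206] None
R -1
[ 0.614 -0.25   0.224] [-0.56  0.33  1.69  0.19  0.8   1.05]
[ 0.614 -0.25   0.114] [-0.56  0.48  1.79  0.26  0.56  0.96]
[ 0.585 -0.245  0.114] [-0.59  0.45  1.85  0.29  0.54  0.91]
[ 0.566 -0.242  0.117] [-0.63  0.42  1.96  0.52  0.41  0.65]
[ 0.546 -0.239  0.116] [-0.68  0.41  2.07  0.96  0.32  0.17]
[ 0.526 -0.236  0.112] [-0.75  0.42  2.18  1.58  0.34 -0.51]
[ 0.507 -0.233  0.104] [-0.82  0.47  2.29  2.03  0.48 -1.05]
[ 0.489 -0.231  0.092] None
[ 0.473 -0.228  0.076] None
[ 0.414 -0.219  0.076] None
[ 0.414 -0.219  0.206] None
```

```bash
cat >> h.py <<'E'
def plan(c,sgn,t0=.33,t1=.33,te=.1):
    out=[('ptp',)+pose(loc(c,.045,.20),c['yaw'],t0,sgn),('lin',)+pose(loc(c,.045,.088),c['yaw'],t0,sgn)]
    for th in np.linspace(0,1.08,6):
        a,b=.016,.088+.012*th
        out.append(('lin',)+pose(loc(c,a*np.cos(th)-b*np.sin(th),a*np.sin(th)+b*np.cos(th)),c['yaw'],t0+(t1-t0)*th/1.08,sgn))
    out.append(('lin',)+pose(loc(c,-.15,.072),c['yaw'],te,sgn)); out.append(('lin',)+pose(loc(c,-.15,.25),c['yaw'],te,sgn))
    return out
E
python3 - <<'E'
from h import *
for n,s in(('L',1),('R',-1)):
    for ts in((.33,.33,.1),(.3,.2,0)):
        print(n,ts)
        for o in plan(C[n],s,*ts):
            j=bot.ik(o[1],o[2]); print(o[1].round(3),None if j is None else np.round(j,2))
E
```

```text
L (0.33, 0.33, 0.1)
[0.59  0.236 0.224] [ 0.32  0.31  1.72 -0.13  0.8  -1.22]
[0.59  0.236 0.112] [ 0.32  0.46  1.83 -0.18  0.54 -1.15]
[0.561 0.235 0.112] [ 0.34  0.43  1.88 -0.19  0.51 -1.12]
[0.542 0.234 0.116] [ 0.35  0.41  1.92 -0.21  0.51 -1.1 ]
[0.521 0.233 0.115] [ 0.36  0.39  1.96 -0.22  0.49 -1.07]
[0.5   0.232 0.11 ] [ 0.38  0.38  2.   -0.25  0.46 -1.03]
[0.481 0.232 0.1  ] [ 0.39  0.38  2.05 -0.28  0.42 -0.98]
[0.464 0.231 0.086] [ 0.41  0.4   2.09 -0.33  0.36 -0.91]
[0.4   0.228 0.097] [ 0.4   0.35  2.04 -0.06  0.66 -1.17]
[0.4   0.228 0.275] [ 0.4   0.09  1.83 -0.04  1.13 -1.2 ]
L (0.3, 0.2, 0)
[0.591 0.236 0.224] [ 0.32  0.32  1.7  -0.11  0.84 -1.23]
[0.591 0.236 0.112] [ 0.32  0.47  1.8  -0.15  0.59 -1.18]
[0.562 0.235 0.112] [ 0.33  0.44  1.86 -0.16  0.56 -1.15]
[0.543 0.234 0.116] [ 0.34  0.42  1.88 -0.15  0.58 -1.16]
[0.522 0.233 0.116] [ 0.35  0.4   1.91 -0.14  0.59 -1.16]
[0.502 0.232 0.11 ] [ 0.36  0.39  1.93 -0.13  0.59 -1.15]
[0.483 0.232 0.101] [ 0.36  0.4   1.96 -0.13  0.57 -1.15]
[0.467 0.231 0.086] [ 0.37  0.41  1.99 -0.12  0.55 -1.14]
[0.403 0.229 0.097] 
[... 651 characters left out ...]
  0.68  1.01]
[ 0.426 -0.221  0.275] [-0.66  0.11  1.79  0.05  1.15  1.04]
R (0.3, 0.2, 0)
[ 0.615 -0.25   0.224] [-0.55  0.35  1.65  0.15  0.87  1.09]
[ 0.615 -0.25   0.112] [-0.55  0.49  1.75  0.2   0.63  1.03]
[ 0.586 -0.245  0.112] [-0.57  0.46  1.81  0.21  0.6   0.99]
[ 0.567 -0.243  0.116] [-0.58  0.44  1.83  0.2   0.62  0.99]
[ 0.547 -0.239  0.116] [-0.59  0.42  1.86  0.19  0.63  0.99]
[ 0.527 -0.236  0.11 ] [-0.61  0.42  1.89  0.18  0.63  0.98]
[ 0.508 -0.234  0.101] [-0.62  0.42  1.92  0.17  0.61  0.98]
[ 0.492 -0.231  0.086] [-0.63  0.43  1.95  0.16  0.59  0.97]
[ 0.428 -0.221  0.097] [-0.62  0.4   1.93 -0.    0.81  1.1 ]
[ 0.428 -0.221  0.275] [-0.62  0.17  1.73 -0.    1.25  1.1 ]
```

```bash
cat >> h.py <<'E'
def tip(n,s):
    P=plan(C[n],s)
    for i,o in enumerate(P):
        if o[0]=='ptp': bot.move_ptp(o[1],o[2])
        else: bot.move_linear(o[1],o[2],speed=.15 if i in(1,len(P)-1) else .1)
        st=bot.state(); print(i,round(st['clock'],2),st['position'].round(3) if hasattr(st['position'],'round') else st['position'],np.round(st['ft_force'],1))
E
python3 - <<'E'
from h import *
bot.move_gripper(.04); print(bot.state()['clock'])
tip('R',-1)
snap('scene','s2.png')
E
```

```text
0.7083
0 2.52 [ 0.614 -0.251  0.224] [ 0.4 -0.5 -0.4]
1 3.42 [ 0.615 -0.25   0.113] [-0.  -0.   0.6]
2 3.87 [ 0.586 -0.246  0.113] [ 1.6 -0.4  0.5]
3 4.22 [ 0.566 -0.242  0.116] [2.2 0.1 0.6]
4 4.58 [ 0.545 -0.239  0.115] [ 1.4  1.5 -0.3]
5 4.93 [ 0.525 -0.236  0.11 ] [ 0.3 -0.6  0. ]
6 5.3 [ 0.506 -0.233  0.1  ] [ 0.7 -0.3 -0.1]
7 5.67 [ 0.489 -0.231  0.086] [-0.3  0.1  0.5]
8 6.47 [ 0.427 -0.221  0.097] [ 0.3 -0.3 -0. ]
9 7.8 [ 0.426 -0.221  0.274] [-0.5  0.5  0. ]
```

View pics/s2.png

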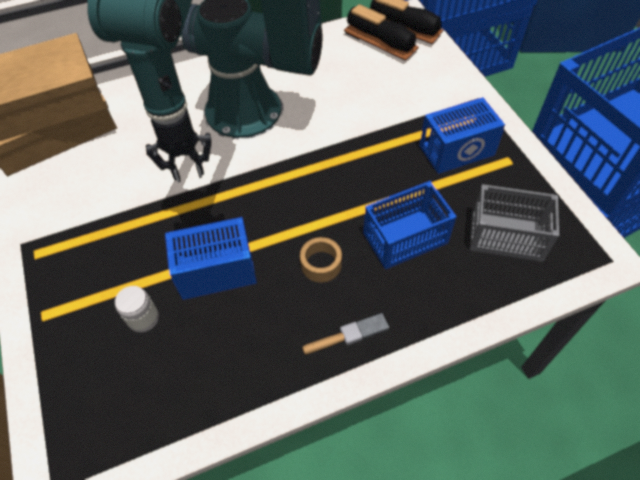

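The right crate at (210,258) now stands on its side, and its underside at (213,277) is plain. So the left one should carry the stamp; I'll tip it next.

Run:
```python
from h import *
tip('L',1)
a=snap('scene','s3.png');W=cloud(a);m=blue(a)
b=snap('top');Wb=cloud(b);mb=blue(b)
for n,lo,hi in(('L',.06,.38),('R',-.36,-.06)):
    for nm,V,k in(('scene',W,m),('top',Wb,mb)):
        r=k&(V[...,0]>.36)&(V[...,0]<.7)&(V[...,1]>lo)&(V[...,1]<hi)&(V[...,2]<.14)
        t=r&(V[...,2]>.112); print(n,nm,'top',V[t][:,2].mean().round(4),*rect(V[t][:,:2]))
    P=W[m&(W[...,0]>.5)&(W[...,0]<.62)&(W[...,1]>lo)&(W[...,1]<hi)&(W[...,2]>.02)&(W[...,2]<.1)]
    f=np.polyfit(P[:,1],P[:,0],1);print('underside x=%.4f*y+%.4f'%tuple(f),P[:,1].min(),P[:,1].max())
# tape centre lines, both views: rays onto z=.003
for s in(a,b):
    K=np.array(s['intrinsics']);T=np.array(s['T']);h=cv2.cvtColor(s['img'],cv2.COLOR_RGB2HSV)
    v,u=np.nonzero(cv2.inRange(h,(20,140,120),(35,255,255)))
    d=np.c_[(u-K[0,2])/K[0,0],(v-K[1,2])/K[1,1],np.ones(len(u))]@T[:3,:3].T
    X=T[:3,3]+d*((.003-T[2,3])/d[:,2])[:,None]
    for lo,hi in((.25,.36),(.43,.55)):
        q=X[(X[:,0]>lo)&(X[:,0]<hi)&(abs(X[:,1])<.62)]
        f=np.polyfit(q[:,1],q[:,0],1); r=q[:,0]-np.polyval(f,q[:,1]); q=q[abs(r)<.016];f=np.polyfit(q[:,1],q[:,0],1);r=q[:,0]-np.polyval(f,q[:,1])
        print('tape',f.round(4),'edges',np.percentile(r,[1,99]).round(4),len(q))
```

```text
0 9.8 [0.59  0.235 0.224] [-0.2 -0.1 -0.4]
1 10.7 [0.591 0.236 0.113] [-0.4  0.1  0.2]
2 11.14 [0.562 0.235 0.113] [ 1.3 -0.8 -0.1]
3 11.49 [0.542 0.234 0.116] [ 1.3 -1.1  0.3]
4 11.85 [0.521 0.233 0.115] [ 1.  -0.8  0.7]
5 12.21 [0.5   0.232 0.11 ] [ 0.2 -0.6  1.6]
6 12.57 [0.481 0.232 0.1  ] [ 0.1 -0.  -0.1]
7 12.95 [0.464 0.231 0.085] [-0.3 -0.1  1.2]
8 13.74 [0.401 0.229 0.097] [ 1.1 -0.1 -0.2]
9 15.07 [0.4   0.228 0.274] [ 0.5 -0.4  0.2]
L scene top 0.1214 [[432, 323], [440, 140], [561, 145], [553, 328]] [121. 183.]
L top top 0.1223 [[434, 320], [440, 140], [556, 144], [549, 324]] [116. 180.]
underside x=0.0751*y+0.5322 0.14395860875977 0.32716943145960264
R scene top 0.122 [[447, -315], [568, -333], [595, -155], [474, -136]] [181. 122.]
R top top 0.1225 [[448, -317], [563, -335], [590, -156], [475, -138]] [181. 116.]
underside x=0.1380*y+0.6101 -0.33197470095432213 -0.14321535699197568
tape [0.0184 0.3032] edges [-0.0154  0.0152] 3468
tape [0.0195 0.4878] edges [-0.0149  0.0151] 2926
tape [0.0161 0.3008] edges [-0.0144  0.0146] 3951
tape [0.0168 0.4862] edges [-0.0144  0.0149] 2979
```

View pics/s3.png

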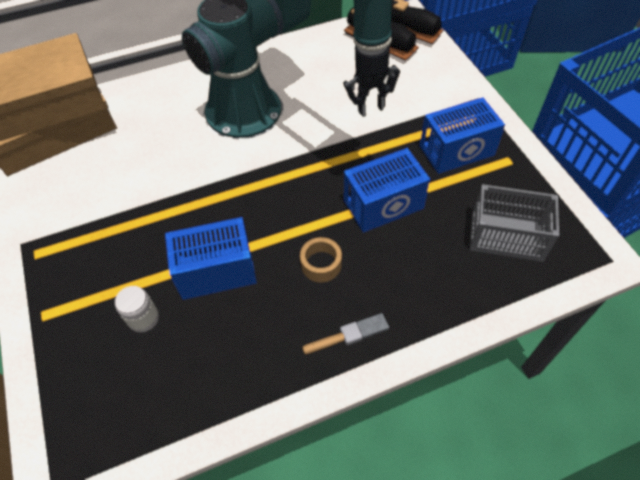

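The stamp shows at (398,206), so the left crate is the stamped one. Next I'll push it about 96 mm into the lane with the tool leaning away from it, stopping a little short to measure.

```bash
cat >> h.py <<'E'
LY=-.0175
def lanex(y): return .3945+.0175*y
def measure():
    for n in('scene','top'):
        s=snap(n);V=cloud(s);t=blue(s)&(V[...,0]>.28)&(V[...,0]<.7)&(V[...,1]>.06)&(V[...,1]<.38)&(V[...,2]<.14)&(V[...,2]>.112)
        r,wh=rect(V[t][:,:2]);c=np.mean(r,0)/1000
        print(n,r,wh,'centre',c.round(4),'lane off',(c[0]-lanex(c[1])).round(4),'z',V[t][:,2].mean().round(4))
E
python3 - <<'E'
from h import *
t=-.6; y=.233
pts=[(.61,y+.0,.25),(.61,y,.04),(.57,y,.04),(.485,y,.04)]
for tl,sg in((t,1),):
    for p in pts:
        P=pose(p,LY,tl,sg);j=bot.ik(*P);print(P[0].round(3),None if j is None else np.round(j,2))
P=[pose(p,LY,t,1) for p in pts]
if all(bot.ik(*p) is not None for p in P):
    p=np.array(bot.state()['position']); bot.move_linear(p+[0,0,.07])
    bot.move_ptp(*P[0]); bot.move_gripper(.07)
    bot.move_linear(P[1][0],P[1][1],speed=.15); print(bot.state()['ft_force'])
    bot.move_linear(P[2][0],speed=.1);print(bot.state()['ft_force'])
    bot.move_linear(P[3][0],speed=.05);st=bot.state();print(st['clock'],st['position'],st['ft_force'])
    measure(); snap('scene','s4.png')
E
```

```text
[0.622 0.233 0.268] [ 0.19  0.77  0.88  0.13  2.08 -1.33]
[0.622 0.233 0.058] [ 0.19  0.95  1.03  0.12  1.75 -1.38]
[0.582 0.233 0.058] [ 0.2   0.9   1.15  0.12  1.68 -1.38]
[0.497 0.233 0.058] [ 0.22  0.8   1.38  0.14  1.54 -1.37]
[-0.22258067  0.20280182 -1.38188722]
[ 1.02217903 -0.35765371 -0.20146064]
21.0667 [0.49755727 0.2327995  0.0581815 ] [ 1.37930598 -0.20636223  0.19738821]
scene [[362, 148], [515, 145], [518, 269], [364, 272]] [124. 154.] centre [0.4398 0.2085] lane off 0.0416 z 0.1214
top [[358, 191], [368, 144], [378, 146], [368, 193]] [10. 47.] centre [0.368  0.1685] lane off -0.0294 z 0.1217
```

View pics/s4.png

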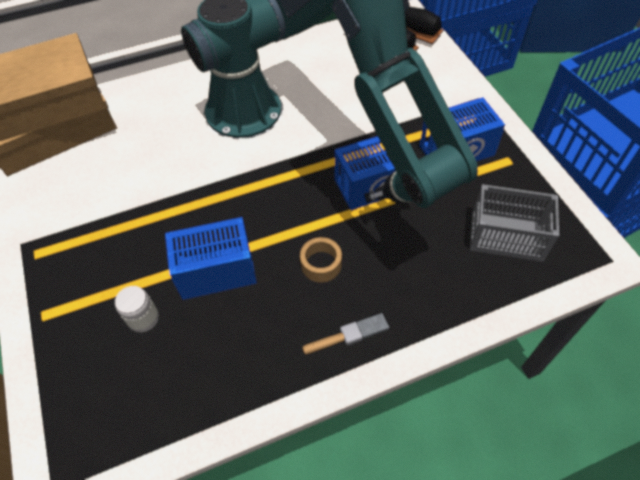

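The arm hides most of the crate, but it stands on its side, its near edge is at x≈0.361 and it has squared up with the lane. It needs about 20 mm more.

Run:
```python
from h import *
st=bot.state();p=np.array(st['position'])
bot.move_linear(p-[.0205,0,0],speed=.05)
bot.move_linear(p+[.06,0,0],speed=.12)
bot.move_linear(p+[.08,0,.25],speed=.2)
bot.move_ptp(*pose((.60,-.02,.33),0,0,1))
print(bot.state()['clock'])
measure(); snap('scene','s5.png');snap('top','t5.png')
a=cv2.imread('pics/s5.png')[60:320,20:580];b=cv2.imread('pics/t5.png')[100:370,80:640]
cv2.imwrite('pics/f5.png',cv2.resize(np.vstack([a,b]),None,fx=1.1,fy=1.1))
```

```text
25.0083
scene [[344, 148], [464, 144], [469, 327], [349, 331]] [183. 120.] centre [0.4065 0.2375] lane off 0.0078 z 0.1214
top [[343, 146], [456, 144], [459, 325], [346, 326]] [181. 113.] centre [0.401  0.2352] lane off 0.0024 z 0.1224
```

View pics/f5.png

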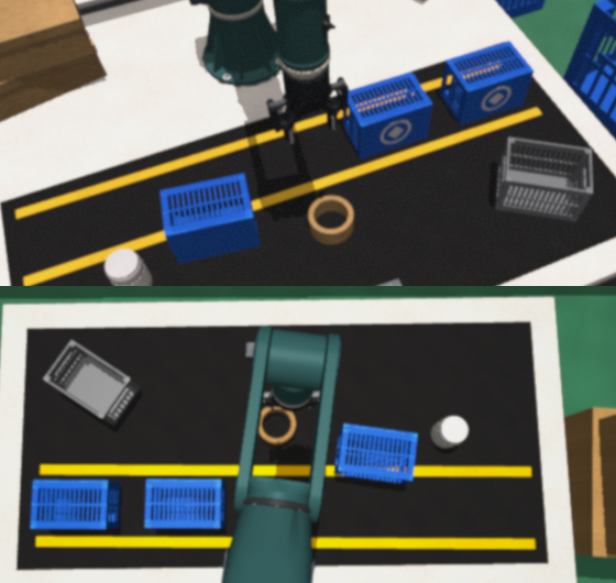

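Run:
```python
from h import *
bot.hand_in(); print(bot.state()['clock'])
```

```text
the job is handed in; nothing more can be done
the job is handed in; nothing more can be done
```

The job is done and handed in, with the robot's clock at about 25 s of the 67 s allowed. I tipped both crates onto their near long sides. The left one showed the stamp, so I pushed it about 95 mm into the lane and left the plain right one where it fell.

**Stamped crate in the lane:** it spans about x 0.343–0.459 m in the top view, between inner tape edges at about 0.319 and 0.478 m. That leaves roughly 19 mm or more on each side. It is square to the lane, with its stamp facing away from the robot.

**Disagreement between cameras:** the top view puts the crate's centre 2 mm from the lane's centre and the scene view 8 mm. Both keep it well inside the tapes.

**Plain crate and bystanders:** I checked these by eye only, with no position measurement at the end. In the last pictures the plain crate stands on its side, and the can and the tape roll look undisturbed. The brush was mostly hidden by the arm, but in the picture taken during the push it lay in its original place.

**Forces:** readings at the waypoints stayed at or under about 2 N.

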